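# Lid the hook tin inside the roll-top hardware box

### The arm

A 7-joint arm with a two-finger parallel gripper is mounted at the origin on the work surface. World frame = base frame: x ahead of the robot, y to its left, z up, the work surface at z = 0. Lengths are in mm, angles in rad, forces in N, time in s.
With the tool pointing down it reaches from about 425 to 875 mm from the base axis. Payload 4.7 kg.
Tool frame: the origin (TCP) lies at the very end of the fingers, on their centre line; the grasp point (between the pads) lies 19 mm behind it (r.grip_depth is the distance from the TCP to the grasp point, in mm); x points along the fingers, y is the direction in which the jaws open and shut, and the axes are right-handed (so a half turn about x gives the same grasp; the last joint's range is limited). The gripper opens to 85 mm and grips with 20 to 120 N. Pads are 22 mm wide; open, the fingers measure 114 mm over their backs; the gripper's body (76 mm by 85 mm) begins 54 mm behind the grasp point. The pads swing forward as they close: fully open they stand 13 mm farther back than shut.
Start: joints at [1.235, 0.321, -0.07, 1.45, 0.023, 1.371, -0.057], TCP at [222.743, -610.664, 231.349] pointing down, gripper open.
Joint ranges: [-2.86, 2.86], [-0.3, 2.09], [-1.38, 1.24], [0.06, 2.45], [-1.56, 4.7], [0.09, 2.05], [-2.69, 2.69]. Speed limits (rad/s): [2.57, 2.57, 3.14, 3.14, 3.14, 3.14, 3.14].

### API

Orientations are given as a unit quaternion [w, x, y, z].
In Python, from rig import status, get_image, r, spotter gives the robot as it stands.
- The arm moves only by the shell command python3 -m crank 'ROWS' [OPENING] [FORCE]. ROWS is JSON, a list that holds one entry, the list of rows, each a list of 6 numbers: the shift along the tool's x, y, z in mm, then the turn, a rotation vector about the tool's x, y, z in rad. A call has 1 to 5 rows; each row is the pose to reach, as a shift and turn from the pose commanded when the call began, along the tool's axes at that moment; what a row does not reach only later rows make up. A row lasts 1/12 s, in which the tool goes at most 41.7 mm and 7.16 degrees, less where a joint would pass 70% of its speed; a pose out of reach is approached as far as the arm can. A call with a gripper value outside its range is refused whole. OPENING is the opening, from 0 (shut) to 1 (fully open), set as the call begins (- or left out, the last holds). The fingers move at their own pace and stop on an object; FORCE is the grip in N (left out, the last holds). Time passes only in rows, so rows that repeat a pose let the fingers close. It gives the time, the measured TCP pose, the force and the opening at its end, in the units of the state.
- status.state(): the state, without advancing time (a new reading comes with each control period).
- get_image(name): name is "scene" or "top" or "wrist"; returns a dict with "image" (420x560x3 uint8, red, green, blue), "mtx" (3x3 intrinsics, pixels), "rvec" (rotation vector, rad) and "tvec" (3), from world to camera coordinates, as OpenCV has them. Camera axes: x right, y down, z forward; pixel columns grow to the right and rows downward; lengths in mm; the calibration is good to about 2 mm. A picture is of the moment at which its call begins. There is no depth.
- r.finish_job(): hands the job in, once; it reports no verdict.
Trained networks look in a picture, given as the dict that the camera call returned (one of the last four; its "shot" number tells which), for a name from the list of things; names that differ only in an ending like _2 or _b are one class to them, and where a whole thing is asked for, a point or a joint stands for the part that bears it (a point fixed in the world has none). Each returns a list of dicts, best first, with "conf" (0 to 1); they miss things now and then, are a little off and sometimes report something else, mostly with a low value. They report only what shows in the picture. A call takes as long as a camera call. They do not tell look-alikes from the thing itself.
- spotter.look_for(picture, query): "xyz" ([x, y, z] in mm, in world coordinates, good to about 4 mm: the middle of the surface that is visible of it).
- spotter.regions_of(picture, query): "pixels" (420x560 bool, what is visible of it).
The state is a dict: "time_s": time; "joint_positions": joint angles; "qvel": joint speeds; "tau": joint torques, N m; "tool_pos": TCP position; "ee_rot": TCP orientation; "wrist_force": force on the tool from outside, world axes, zero at the start; "wrist_torque": the same for the moment, N m; "gripper_width": finger opening in mm.
Only numpy, scipy, OpenCV 4.12 (cv2) and the standard library are available. Lean on these libraries where they do the work, as an engineer would, in place of code of your own. Each camera call takes 0.05 s, during which the arm holds its last target. There are 200 camera calls.

### The job

Roll the tambour cover of the teak hardware box all the way up, fit the loose green lid on the green tin of cup hooks standing inside and press it down until it sits level and fully home on the rim, then roll the cover all the way down again. The tin stays in the box, and the jar and the other hardware are left where they lie.

Things in the scene. Friction and masses are not known exactly. Their poses are not given: they have to be found in the camera images.
- box: fixed teak roll-top box, 364 deep (x) 380 wide (y) 227 high mm, front on its -x side. Origin: centre of underside, z up. Half-round end cheeks, inner faces y=+-178, top edge radius 182. Floor 12 thick; front sill x=-175..-161, top z=45. Rear half: fixed shell, outer radius 181. Arc axis of the cover: along y at x=0, z=45. Cover up: the front half is open from above
- cover (a joint): slatted tambour cover, 0.4 kg, a quarter-round of outer radius 170 mm running on a circular track about the arc axis; rad: 0 = all the way down, its lead rail on the front sill; 1.5 = all the way up, under the rear shell (end stop). Runs stiffly, stays where it is left, needs at most about 6 N at its knob
- cover_knob (a point): brass knob on the cover's lead rail, mid-width (box y=0): round stub 22 mm in diameter, 27 long, axis pointing out from the arc axis, on a thinner neck; this point is its centre, 30 mm off the cover. At cover value q: box x = -0.200 cos(0.105+q), z = 0.045 + 0.200 sin(0.105+q) m. Can be pinched along the box's y from straight above at every q, and turns between the fingers
- tin_rim (a point): loose green tin of cup hooks, upright on the box floor, front half; 72 mm in diameter to its shoulder at 50 mm, 66 high; this point: centre of its mouth, at the rim; z up. Neck tapers from 57 mm at the shoulder to 53 at the rim. A black rubber collar round it stands 10 mm above the shoulder: a lid just laid on rests 6 mm high; pushed with 9 N the collar goes down 6 mm and stays. 0.55 kg
- lid_knob (a point): loose green lid, right way up on the bench: 68 mm in diameter, skirt 12 deep (inside diameter 62, goes over the tin's neck), 3 mm top; brass knob on it 20 in diameter, 26 tall, thinner in its lowest 10. This point: on the axis in the knob, 31 mm above the skirt's lower edge, 10 below the knob's flat top; z up. Fully home, it is 19 mm above the tin's rim point. 0.07 kg
- jar: loose amber glass jar with a black cap, 66 mm in diameter, 85 mm high, standing on the box floor beside the tin; bystander. Origin: centre of its underside
- ring_handle: loose black iron ring handle, 82 mm across, 15 mm high, lying on the bench; bystander. Origin: centre of its underside
- escutcheon: loose tarnished copper keyhole plate, 34 by 68 mm, 4 mm thick, lying on the bench; bystander. Origin: centre of its underside
- rim_lock: loose heavy bronze rim lock, 108 by 168 mm, 34 mm high, lying on the bench; bystander. Origin: centre of its underside
- hook_a: loose brass cup hook, 48 mm long, 12 mm high, lying on the bench; bystander
- hook_b: second loose brass cup hook, the same
Not all that is in view belongs to the job. Leave any pink look-alike of the part that bears lid_knob alone.

How it is judged (in metres and radians):
On the way, in this order (a step that is already met when the one before it is completed fails the run):
1. the cover is rolled all the way up (at least 1.38 of 1.5 rad) (value of joint cover above 1.38 rad), for 0.2 s.
2. the lid is pressed home on the tin: within 2 mm of its full depth, level, centred (z of lid_knob in the frame of tin_rim between 0.015 and 0.021 m and horizontal distance between lid_knob and tin_rim below 0.006 m and angle between the z axis of lid_knob and the z axis of tin_rim, either way round below 0.06 rad), for 0.2 s.
At the end, for the whole second after the job is handed in: The cover is all the way down (within 0.045 rad, 8 mm, of its stop) and at rest; the lid sits on the tin within 2 mm of its full depth, level with the rim (0.06 rad) and centred (6 mm); the tin stands upright (0.06 rad) on the floor of the box (all of step 2 and value of joint cover below 0.045 rad and angle between tin_rim's own z axis and vertical below 0.06 rad and x of tin_rim in the frame of box between -0.165 and 0.165 m and y of tin_rim in the frame of box between -0.178 and 0.178 m and z of tin_rim in the frame of box below 0.085 m and velocity of joint cover between -0.05 and 0.05 rad/s); the robot touches nothing.
It fails at once if the jar, the ring handle, the escutcheon, the rim lock or a cup hook is shifted by more than 25 mm (distance of any of jar, ring_handle, escutcheon, rim_lock, hook_a, hook_b from where it was at the start of the episode above 0.025 m).
It fails at once if the tin of hooks is tipped by more than 0.3 rad (angle between tin_rim's own z axis and vertical above 0.3 rad).
It also fails if it takes over 72 s, if anything falls off the work surface, if the arm or the gripper's body presses on something with over 40 N, if the wrist force passes 120 N, or if a joint passes its speed limit or range.

## Working session

There is one attempt and no reset: what is moved stays moved. The work goes in short steps, Python scripts to look and compute and a shell command to move; the robot and the scene stay as the last step left them, time stands still between calls to the robot, and variables do not carry over. Pictures are saved under pics/ and viewed, about 8 in all and at most 12, crops included, and the job is handed in when it is done.

```bash
ls; mkdir -p pics
cat > h.py <<'E'
import numpy as np, cv2
from scipy.spatial.transform import Rotation as R
from rig import status, get_image, r, spotter
def save(img,name,box=None,scale=1):
    a=img["image"]
    if box: a=a[box[1]:box[3],box[0]:box[2]]
    a=cv2.resize(a,None,fx=scale,fy=scale,interpolation=cv2.INTER_CUBIC)
    cv2.imwrite("pics/"+name,a[:,:,::-1])
def proj(img,p):
    return cv2.projectPoints(np.float64(p).reshape(-1,1,3),img["rvec"],img["tvec"],img["mtx"],None)[0].reshape(-1,2)
def ray(img,uv,z):
    Rm=cv2.Rodrigues(np.float64(img["rvec"]))[0]; t=np.float64(img["tvec"]).reshape(3)
    c=-Rm.T@t; d=Rm.T@np.linalg.inv(img["mtx"])@np.array([uv[0],uv[1],1.])
    return c+d*(z-c[2])/d[2]
def rot():
    q=status.state()["ee_rot"]; return R.from_quat([q[1],q[2],q[3],q[0]])
E
python3 - <<'E'
from h import *
np.set_printoptions(precision=1,suppress=True)
ims={n:get_image(n) for n in("scene","top")}
for n,i in ims.items():
    save(i,n+"0.png",scale=1.42)
    for q in("box","cover","cover_knob","tin_rim","lid_knob","jar","ring_handle","escutcheon","rim_lock","hook_a"):
        print(n,q,[(np.array(d["xyz"]).round(0).tolist(),round(d["conf"],2),proj(i,d["xyz"])[0].round(0).tolist()) for d in spotter.look_for(i,q)[:3]])
s=status.state();print(s["tool_pos"],s["gripper_width"],rot().as_matrix(),r.grip_depth)
E
```

```text
pics
scene box [([598.0, -92.0, 195.0], 0.85, [388.0, 197.0])]
scene cover [([577.0, -95.0, 191.0], 0.98, [387.0, 206.0])]
scene cover_knob [([580.0, -96.0, 190.0], 0.65, [388.0, 205.0])]
scene tin_rim [([511.0, 554.0, 9.0], 0.21, [139.0, 187.0])]
scene lid_knob [([375.0, 160.0, 16.0], 0.87, [258.0, 274.0]), ([455.0, 244.0, 16.0], 0.76, [238.0, 237.0]), ([342.0, 265.0, 15.0], 0.68, [215.0, 274.0])]
scene jar []
scene ring_handle []
scene escutcheon [([615.0, 264.0, 5.0], 0.7, [250.0, 184.0])]
scene rim_lock [([653.0, 445.0, 26.0], 0.62, [193.0, 152.0]), ([456.0, 243.0, 15.0], 0.19, [238.0, 236.0])]
scene hook_a [([360.0, 490.0, 8.0], 0.54, [139.0, 243.0])]
top box [([628.0, -84.0, 202.0], 0.65, [393.0, 141.0])]
top cover [([589.0, -87.0, 200.0], 0.79, [395.0, 159.0])]
top cover_knob [([588.0, -90.0, 200.0], 0.91, [397.0, 159.0])]
top tin_rim []
top lid_knob [([347.0, 265.0, 17.0], 0.85, [237.0, 277.0]), ([388.0, 392.0, 12.0], 0.62, [185.0, 261.0]), ([372.0, 161.0, 14.0], 0.56, [280.0, 266.0])]
top jar []
top ring_handle [([511.0, 378.0, 8.0], 0.71, [190.0, 211.0])]
top escutcheon [([608.0, 265.0, 3.0], 0.72, [236.0, 171.0])]
top rim_lock [([656.0, 445.0, 27.0], 0.93, [162.0, 152.0])]
top hook_a [([354.0, 490.0, 8.0], 0.6, [144.0, 276.0])]
[ 222.8 -610.7  231.3] 85.60495837581936 [[-0.   0.3 -0.9]
 [-0.  -0.9 -0.3]
 [-1.   0.   0. ]] 18.700000000000003
```

View pics/scene0.png

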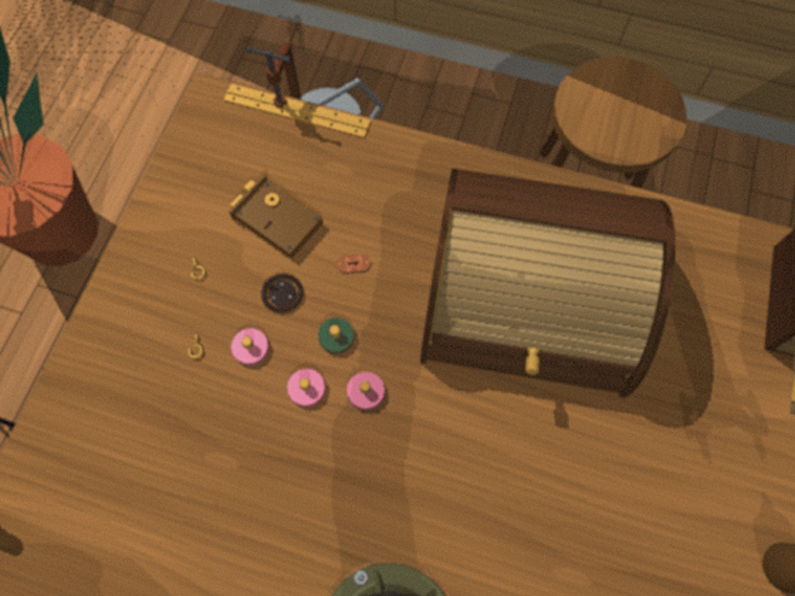

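View pics/top0.png

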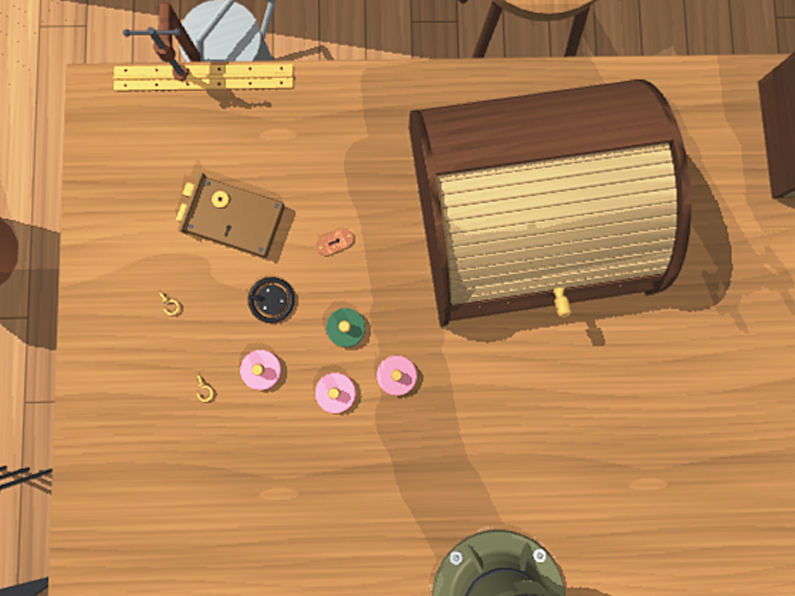

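The green lid is at scene px (236,235) and top px (243,230). It has three pink look-alikes, at top px (183,261), (236,277) and (280,265), so I choose the green one. The box is yawed, and its cover knob is at top px (396,212). Next I fit the poses by silhouette.

```bash
cat > fit.py <<'E'
from h import *
from scipy.optimize import minimize
def circ(rad,z,n=40):
    a=np.linspace(0,2*np.pi,n); return np.c_[rad*np.cos(a),rad*np.sin(a),0*a+z]
LID=[np.r_[circ(34,0),circ(34,15)],np.r_[circ(10,15),circ(10,41)]]
a=np.linspace(0,np.pi,40)
pr=np.r_[np.c_[182*np.cos(a),45+182*np.sin(a)],[[182,0],[-182,0]]]
BOX=[np.r_[np.c_[pr[:,0],0*pr[:,0]-190,pr[:,1]],np.c_[pr[:,0],0*pr[:,0]+190,pr[:,1]]]]
def sil(img,parts,p,z0=0,S=4):
    m=np.zeros((420*S,560*S),np.uint8); Rz=R.from_euler('z',p[2]).as_matrix()
    for P in parts:
        uv=proj(img,P@Rz.T+[p[0],p[1],z0])
        cv2.fillConvexPoly(m,cv2.convexHull(np.round((uv+.5)*S).astype(np.int32)),1)
    return cv2.resize(m.astype(np.float32),(560,420),interpolation=cv2.INTER_AREA)
def fit(pairs,parts,p0,z0=0,yaw=True):
    def cost(v):
        p=[v[0],v[1],v[2]/200 if yaw else 0]; c=0
        for img,m in pairs: c+=np.abs(sil(img,parts,p,z0)-m).sum()/m.sum()
        return c
    v0=np.array([p0[0],p0[1],p0[2]*200.])[:3 if yaw else 2]
    o=minimize(cost,v0,method='Nelder-Mead',options=dict(initial_simplex=v0+np.r_[np.zeros((1,len(v0))),12*np.eye(len(v0))],xatol=.1))
    v=o.x; return np.r_[v[:2],v[2]/200 if yaw else 0],o.fun/len(pairs)
E
python3 - <<'E'
from fit import *
np.set_printoptions(precision=3,suppress=True)
B=[];L=[];K={}
for n in("scene","top"):
    i=get_image(n)
    m=spotter.regions_of(i,"box"); m2=spotter.regions_of(i,"cover")
    mm=m[0]["pixels"].copy()
    print(n,"box px",mm.sum(), [d["pixels"].sum() for d in m2])
    mm|=m2[0]["pixels"]
    B.append((i,mm.astype(np.float32)))
    for d in spotter.regions_of(i,"lid_knob"):
        p=d["pixels"]; c=np.argwhere(p).mean(0)[::-1]; col=i["image"][p].mean(0)
        print(" lid",round(d["conf"],2),p.sum(),c,col)
        if p[235 if n=="scene" else 229, 236 if n=="scene" else 240]: L.append((i,p.astype(np.float32)))
    for d in spotter.regions_of(i,"cover_knob")[:2]: print(" knob",d["conf"],d["pixels"].sum(),np.argwhere(d["pixels"]).mean(0)[::-1])
    K[n]=i
bp=[]
for prs in(B,B[:1],B[1:]):
    p,c=fit(prs,BOX,[610,-90,-.15]); print("box",p,c); bp.append(p)
for prs in(L,L[:1],L[1:]):
    if prs: print("lid",fit(prs,LID,[455,243,0],yaw=False))
p=bp[0]
np.save("box.npy",p)
Rz=R.from_euler('z',p[2]).as_matrix()
for n,i in K.items():
    k=Rz@[-199,0,66]+[p[0],p[1],0]; print(n,"knob pred",k,proj(i,k))
    im=i["image"].copy(); i2=dict(i); 
    ct=cv2.findContours((sil(i,BOX,p)>.5).astype(np.uint8),cv2.RETR_EXTERNAL,cv2.CHAIN_APPROX_NONE)[0]
    cv2.drawContours(im,ct,-1,(255,0,0),1); cv2.circle(im,tuple(int(round(v)) for v in proj(i,k)[0]),2,(0,0,255),-1)
    i2["image"]=im; save(i2,n+"1.png",(150,40,500,300),1.1)
a=cv2.imread("pics/scene1.png");b=cv2.imread("pics/top1.png");cv2.imwrite("pics/both1.png",np.vstack([a,b]))
E
```

```text
scene box px 22838 [np.int64(14239)]
 lid 0.97 534 [257.687 274.084] [187.09  109.792 122.037]
 lid 0.81 547 [237.033 235.239] [81.49  90.261 61.247]
 lid 0.75 535 [215.551 272.348] [206.024 124.196 138.428]
 lid 0.57 527 [176.019 243.624] [201.531 125.674 139.055]
 knob 0.95 14198 [385.551 205.39 ]
top box px 27767 [np.int64(15499)]
 lid 0.95 581 [242.186 230.769] [ 94.367 133.188  96.265]
 lid 0.93 621 [183.016 260.156] [238.916 178.19  195.712]
 lid 0.69 622 [235.23  276.162] [241.455 179.277 197.418]
 lid 0.6 547 [278.863 264.166] [236.477 164.662 183.247]
 knob 0.84 15576 [393.137 159.387]
box [664.609 -78.74    0.129] 0.021513400599360466
box [665.679 -78.788   0.13 ] 0.02070014923810959
box [663.351 -78.595   0.132] 0.020683275535702705
lid (array([460.526, 250.057,   0.   ]), np.float64(0.08797752857208252))
lid (array([461.189, 248.61 ,   0.   ]), np.float64(0.04696069285273552))
lid (array([459.234, 251.515,   0.   ]), np.float64(0.07745266705751419))
scene knob pred [ 467.254 -104.273   66.   ] [[370.444 265.84 ]]
top knob pred [ 467.254 -104.273   66.   ] [[391.545 221.958]]
```

View pics/both1.png

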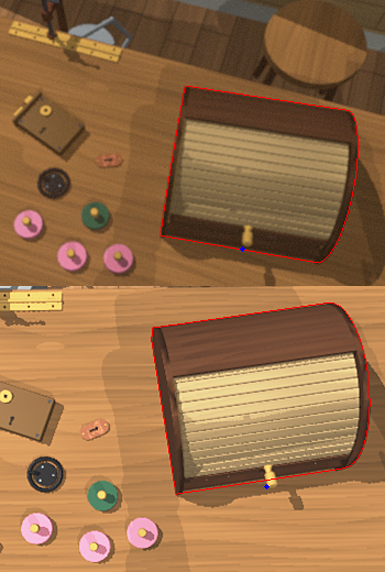

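Run:
```python
from fit import *
np.set_printoptions(precision=3,suppress=True)
p=np.load("box.npy");Rz=R.from_euler('z',p[2]).as_matrix()
I={n:get_image(n) for n in("scene","top")}
for q in np.arange(0,.5,.05):
    b=np.array([-200*np.cos(.105+q),0,45+200*np.sin(.105+q)]); k=Rz@b+[p[0],p[1],0]
    print(round(q,2),k,proj(I["scene"],k),proj(I["top"],k))
# brass blob centres near knob
for n,(x,y) in(("scene",(374,254)),("top",(396,212))):
    save(I[n],n+"2.png",(x-35,y-35,x+35,y+35),5)
a=cv2.imread("pics/scene2.png");b=cv2.imread("pics/top2.png");cv2.imwrite("pics/knob2.png",np.hstack([a,b]))
print(R.from_matrix(rot().as_matrix()).as_euler('zyx'))
```

```text
0.0 [ 467.355 -104.26    65.961] [[370.445 265.805]] [[391.533 221.917]]
0.05 [ 468.64  -104.094   75.876] [[371.21  264.217]] [[392.42  220.983]]
0.1 [ 470.415 -103.864   85.713] [[372.001 262.422]] [[393.277 219.826]]
0.15 [ 472.676 -103.571   95.449] [[372.818 260.422]] [[394.1   218.444]]
0.2 [ 475.417 -103.217  105.059] [[373.658 258.219]] [[394.887 216.834]]
0.25 [ 478.63  -102.801  114.518] [[374.52  255.816]] [[395.633 214.997]]
0.3 [ 482.308 -102.325  123.804] [[375.4   253.217]] [[396.337 212.932]]
0.35 [ 486.442 -101.79   132.892] [[376.296 250.427]] [[396.994 210.641]]
0.4 [ 491.021 -101.198  141.761] [[377.206 247.452]] [[397.601 208.124]]
0.45 [ 496.034 -100.549  150.389] [[378.126 244.3  ]] [[398.154 205.386]]
[-1.571 -1.221  1.571]
```

View pics/knob2.png

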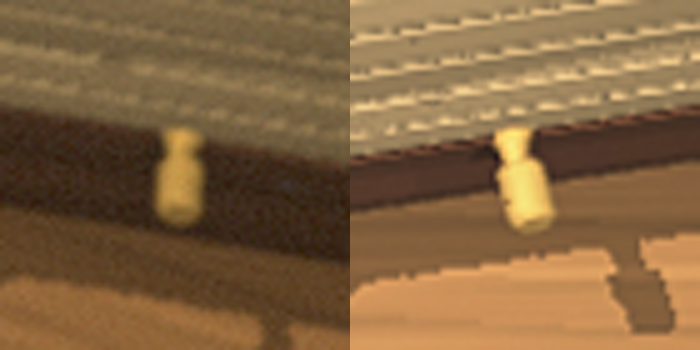

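The stub centre is at scene (375,257) and top (396,215). That puts the cover at q≈0.25 at the start, with the knob near world (479,-103,114.5). I first align the tool with the box axes (tool x is down, y is -box y, z is -box x), then fly over.

```bash
cat > where.py <<'E'
from h import *
p=np.load("box.npy"); s=status.state(); Rz=R.from_euler('z',p[2]).as_matrix()
b=Rz.T@(np.array(s["tool_pos"])-[p[0],p[1],0]); m=Rz.T@rot().as_matrix()
print("BOX tcp",b.round(1),"t",round(s["time_s"],2),"w",round(s["gripper_width"],1),"F",np.round(Rz.T@s["wrist_force"],1),"world",np.round(s["tool_pos"],1))
print("tool err rotvec (tool axes)",(R.from_matrix(m).inv()*R.from_matrix(np.array([[0,0,-1],[0,-1,0],[-1,0,0.]]))).as_rotvec().round(3))
E
python3 -m crank '[[[0,0,0,0.11,0,0],[0,0,0,0.221,0,0],[0,0,0,0.221,0,0]]]' 0.6 40; python3 where.py
```

```text
time_s: 1.95
tool_pos: [222.7, -610.7, 231.3]
ee_rot: [-0.045, -0.706, -0.044, 0.706]
wrist_force: [0.0, 0.4, 0.2]
gripper_width: 52.2
BOX tcp [-506.5 -470.8  231.3] t 1.95 w 52.2 F [0.1 0.4 0.2] world [ 222.7 -610.7  231.3]
tool err rotvec (tool axes) [-0.003  0.    -0.   ]
```

```bash
for i in 1; do
python3 -m crank '[[[0,-31,-21,0,0,0],[0,-62,-42,0,0,0],[0,-93,-63,0,0,0],[0,-124,-84,0,0,0],[0,-155,-105,0,0,0]]]'
python3 -m crank '[[[0,-31,-21,0,0,0],[0,-62,-42,0,0,0],[0,-93,-63,0,0,0],[0,-124,-84,0,0,0],[0,-155,-105,0,0,0]]]'
python3 -m crank '[[[0,-31,-21,0,0,0],[0,-62,-42,0,0,0],[0,-93,-63,0,0,0],[0,-124,-84,0,0,0],[0,-124,-84,0,0,0]]]'
done >/dev/null; python3 where.py
```

```text
BOX tcp [-208.2  -28.7  232. ] t 3.2 w 51.4 F [0.2 1.2 0.5] world [ 461.8 -133.9  232. ]
tool err rotvec (tool axes) [ 0.015 -0.003  0.002]
```

```bash
python3 -m crank '[[[25,-29,-21,-0.003,0,0],[50,-29,-21,-0.003,0,0],[60,-29,-21,-0.003,0,0],[60,-29,-21,-0.003,0,0]]]' >/dev/null; python3 where.py
python3 - <<'E'
from h import *
i=get_image("wrist"); save(i,"w1.png",None,1.0)
p=np.load("box.npy");Rz=R.from_euler('z',p[2]).as_matrix()
for q in (.2,.25,.3):
    k=Rz@np.array([-200*np.cos(.105+q),0,45+200*np.sin(.105+q)])+[p[0],p[1],0]; print(q,proj(i,k).round(1))
E
```

```text
BOX tcp [-193.7   -7.6  168.8] t 3.53 w 51.5 F [-1.  -1.3 -0.8] world [ 473.5 -111.1  168.8]
tool err rotvec (tool axes) [0.005 0.005 0.002]
0.2 [[266.4 225.5]]
0.25 [[265.8 226.1]]
0.3 [[265.2 226. ]]
```

View pics/w1.png

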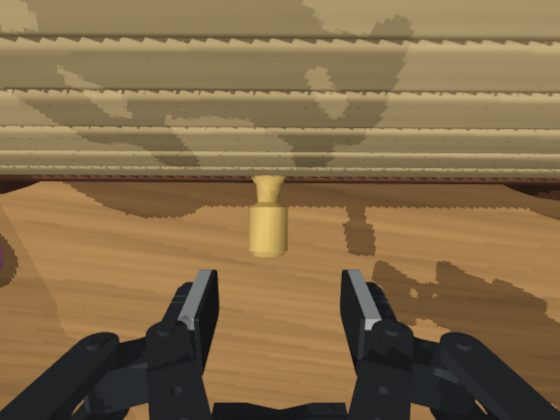

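Wrist view: the stub is at (268,229) against a predicted (266,226), so the box pose and q≈0.25 hold. I descend and pinch.

```bash
python3 -m crank '[[[30,-7,-6,0,0,0],[55,-7,-6,0,0,0],[69,-7,-6,0,0,0],[69,-7,-6,0,0,0],[69,-7,-6,0,0,0]]]' >/dev/null; python3 where.py; 
python3 -m crank '[[[0,0,0,0,0,0],[0,0,0,0,0,0],[0,0,0,0,0,0],[0,0,0,0,0,0],[0,0,0,0,0,0]]]' 0 60; python3 where.py
```

```text
BOX tcp [-185.5   -2.   103.3] t 4.0 w 51.3 F [ 0.1 -0.   0.6] world [ 480.9 -104.6  103.3]
tool err rotvec (tool axes) [ 0.002 -0.    -0.001]
time_s: 4.42
tool_pos: [481.3, -103.3, 103.2]
ee_rot: [0.047, 0.706, 0.046, -0.705]
wrist_force: [0.3, 1.3, 0.6]
gripper_width: 19.4
BOX tcp [-184.9   -0.9  103.2] t 4.42 w 19.4 F [0.5 1.2 0.6] world [ 481.3 -103.3  103.2]
tool err rotvec (tool axes) [ 0.003 -0.001 -0.001]
```

```bash
python3 -m crank '[[[-14.8,0,-6.2,0,0,0],[-29,0,-13.5,0,0,0],[-42.6,0,-21.9,0,0,0],[-55.5,0,-31.4,0,0,0],[-67.5,0,-41.9,0,0,0]]]' >/dev/null; python3 where.py
python3 -m crank '[[[-11.2,0,-11.4,0,0,0],[-21.5,0,-23.7,0,0,0],[-30.7,0,-36.8,0,0,0],[-38.9,0,-50.5,0,0,0],[-45.9,0,-64.9,0,0,0]]]' >/dev/null; python3 where.py
```

```text
BOX tcp [-144.5   -0.8  168.7] t 4.83 w 19.5 F [  4.5  -0.5 -11.2] world [521.4 -98.1 168.7]
tool err rotvec (tool axes) [0.003 0.003 0.   ]
BOX tcp [-80.6  -0.9 214. ] t 5.25 w 19.3 F [-1.   0.1 -7.3] world [584.8 -90.  214. ]
tool err rotvec (tool axes) [0.003 0.006 0.   ]
```

```bash
python3 -m crank '[[[-5.9,0,-14.9,0,0,0],[-10.5,0,-30.2,0,0,0],[-14,0,-45.8,0,0,0],[-16.1,0,-61.6,0,0,0],[-16.9,0,-75,0,0,0]]]' >/dev/null; python3 where.py
python3 -m crank '[[[0,0,-3,0,0,0],[0,0,-3,0,0,0],[0,0,-3,0,0,0]]]' >/dev/null; python3 where.py
python3 - <<'E'
from h import *
save(get_image("top"),"top3.png",(250,40,500,260),1.0*1.6); save(get_image("wrist"),"w3.png",None,.72)
a=cv2.imread("pics/top3.png");b=cv2.imread("pics/w3.png");h=min(len(a),len(b));cv2.imwrite("pics/c3.png",np.hstack([a[:h],b[:h]]))
E
```

```text
BOX tcp [ -4.7  -0.9 231.3] t 5.67 w 18.5 F [-1.4 -1.1 -4. ] world [660.1 -80.3 231.3]
tool err rotvec (tool axes) [ 0.003  0.005 -0.   ]
BOX tcp [ -0.8  -1.  231.5] t 5.92 w 18.1 F [ 2.6 -1.7 -6.2] world [664.  -79.8 231.5]
tool err rotvec (tool axes) [ 0.003 -0.    -0.001]
```

View pics/c3.png

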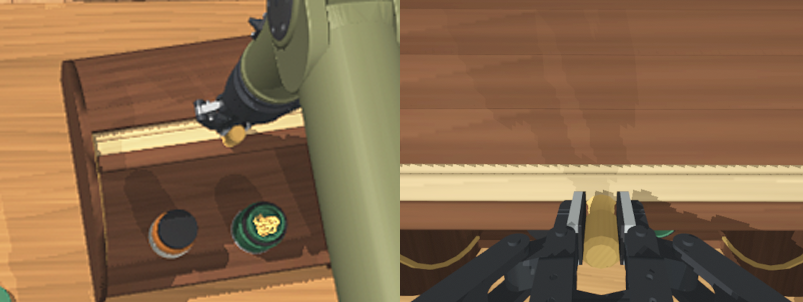

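The cover is up, with the knob at about bx -3. The front half is open. The tin is at top px (415,181) and the jar at top px (358,184). I release, back off upwards and measure the tin.

```bash
python3 -m crank '[[[0,0,0,0,0,0],[0,0,0,0,0,0],[-30,0,0,0,0,0],[-70,0,0,0,0,0],[-110,0,0,0,0,0]]]' 0.6 >/dev/null; python3 where.py
python3 -m crank '[[[0,-15,35,0,0,0],[0,-30,70,0,0,0],[0,-45,105,0,0,0],[0,-60,140,0,0,0],[0,-80,170,0,0,0]]]' >/dev/null; python3 where.py
cat > tin.py <<'E'
from fit import *
TIN=[np.r_[circ(36,12),circ(36,62)],np.r_[circ(28.5,62),circ(26.5,78)]]
p=np.load("box.npy");Rz=R.from_euler('z',p[2]).as_matrix()
np.set_printoptions(precision=2,suppress=True)
for n in("top","scene","wrist"):
    i=get_image(n)
    for q in("tin_rim","jar","cover_knob"):
        for d in spotter.look_for(i,q)[:1]: print(n,q,round(d["conf"],2),"box",Rz.T@(np.array(d["xyz"])-[p[0],p[1],0]),proj(i,d["xyz"]).round())
    for d in spotter.regions_of(i,"tin_rim")[:1]:
        m=d["pixels"].astype(np.float32); c=ray(i,np.argwhere(m).mean(0)[::-1],60)
        f,e=fit([(i,m)],TIN,[c[0],c[1],0],0,False); print(" fit",round(d["conf"],2),m.sum(),f[:2],e,"box",(Rz.T@[f[0]-p[0],f[1]-p[1],0])[:2])
    for qv in(1.3,1.4,1.5):
        k=Rz@np.array([-200*np.cos(.105+qv),0,45+200*np.sin(.105+qv)])+[p[0],p[1],0]; print(" q",qv,proj(i,k).round(1))
    save(i,"t_"+n+".png",None,.7)
a=[cv2.imread("pics/t_%s.png"%n) for n in("top","scene")]; cv2.imwrite("pics/t4.png",np.hstack(a))
E
python3 tin.py
```

```text
BOX tcp [ -1.8   0.6 344.4] t 6.43 w 51.0 F [ 2.3  0.8 -0.1] world [662.8 -78.4 344.4]
tool err rotvec (tool axes) [0.004 0.001 0.   ]
BOX tcp [-173.2   79.9  343.5] t 6.85 w 51.5 F [-0.2 -0.1 -0.1] world [482.6 -21.8 343.5]
tool err rotvec (tool axes) [ 0.002 -0.001 -0.001]
top tin_rim 0.56 box [  0.05  51.16 216.3 ] [[367. 125.]]
top jar 0.94 box [-97.17  67.36  96.  ] [[358. 182.]]
top cover_knob 0.73 box [ -0.47  52.54 214.8 ] [[367. 126.]]
 q 1.3 [[397.3 133.6]]
 q 1.4 [[395.8 123.8]]
 q 1.5 [[394.1 114.3]]
scene tin_rim 0.94 box [-119.32  -73.46   62.5 ] [[403. 241.]]
scene cover_knob 0.66 box [-13.15 -80.54 216.1 ] [[425. 178.]]
 fit 0.79 585.0 [ 568.72 -166.81] 0.3778846263885498 box [-106.4   -75.03]
 q 1.3 [[392.1 175. ]]
 q 1.4 [[393.2 166.8]]
 q 1.5 [[394. 159.]]
wrist jar 0.62 box [-96.82  62.28  93.9 ] [[296.  93.]]
 fit 0.56 4194.0 [ 566.96 -165.2 ] 0.030743323266506195 box [-107.93  -73.22]
 q 1.3 [[419.9 -19.4]]
 q 1.4 [[425.9 -62.4]]
 q 1.5 [[ 431.  -107.5]]
```

View pics/t4.png

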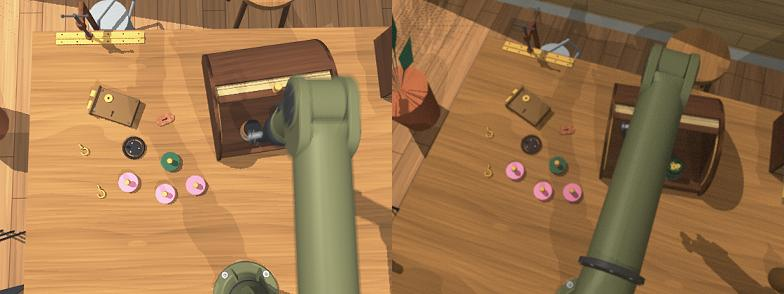

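The cover looks up and the tin is at about world (567,-165). I go over the lid and re-measure the tin, the cover and the lid from there.

```bash
python3 -m crank '[[[0,-40,-2,0,0,0],[0,-80,-4,0,0,0],[0,-120,-6,0,0,0],[0,-160,-8,0,0,0],[0,-200,-10,0,0,0]]]' >/dev/null
python3 -m crank '[[[40,-40,-2,0,0,0],[80,-72,-3,0,0,0],[120,-72,-3,0,0,0],[160,-72,-3,0,0,0],[180,-72,-3,0,0,0]]]' >/dev/null
python3 -m crank '[[[20,0,0,0,0,0],[30,0,0,0,0,0],[30,0,0,0,0,0]]]' >/dev/null;python3 where.py
cat >> tin.py <<'E'
for n in("wrist","top","scene"):
    i=get_image(n); best=None
    for d in spotter.regions_of(i,"lid_knob"):
        m=d["pixels"]; col=i["image"][m].mean(0)
        if col[1]>col[0]: 
            c=ray(i,np.argwhere(m).mean(0)[::-1],15); f,e=fit([(i,m.astype(np.float32))],LID,[c[0],c[1],0],0,False)
            print("lid",n,m.sum(),f[:2],e,"box",(Rz.T@[f[0]-p[0],f[1]-p[1],0])[:2])
    if n!="scene": save(i,"l_"+n+".png",None if n=="wrist" else (300,60,500,210),.7 if n=="wrist" else 1.96)
a=[cv2.imread("pics/l_%s.png"%n) for n in("wrist","top")]; cv2.imwrite("pics/l5.png",np.hstack(a))
E
python3 tin.py
```

```text
BOX tcp [-160.3  350.8  130.4] t 8.68 w 50.8 F [ 0.9 -0.1  0.1] world [460.7 248.6 130.4]
tool err rotvec (tool axes) [ 0.003  0.004 -0.   ]
top tin_rim 0.63 box [-111.72  -65.37   68.3 ] [[412. 182.]]
top jar 0.71 box [-108.14   66.77   96.7 ] [[359. 186.]]
top cover_knob 0.81 box [ -6.54   4.11 212.7 ] [[390. 126.]]
 fit 0.96 799.0 [ 566.92 -163.9 ] 0.09582290053367615 box [-107.81  -71.92]
 q 1.3 [[397.3 133.6]]
 q 1.4 [[395.8 123.8]]
 q 1.5 [[394.1 114.3]]
scene tin_rim 0.81 box [-115.63  -68.29   65.  ] [[401. 239.]]
scene jar 0.65 box [-115.6    62.09   94.  ] [[351. 227.]]
scene cover_knob 0.8 box [ -6.24  -5.3  214.5 ] [[393. 170.]]
 fit 0.72 802.0 [ 568.78 -164.41] 0.03584787994623184 box [-106.03  -72.67]
 q 1.3 [[392.1 175. ]]
 q 1.4 [[393.2 166.8]]
 q 1.5 [[394. 159.]]
wrist jar 0.65 box [-29.47 361.51   6.9 ] [[264.   7.]]
 q 1.3 [[7542.6 -850.8]]
 q 1.4 [[13840.4 -2468.5]]
 q 1.5 [[ 42261.  -10331.9]]
lid scene 61 [455.77 271.68] 7.799180507659912 box [-162.15  374.32]
```

View pics/l5.png

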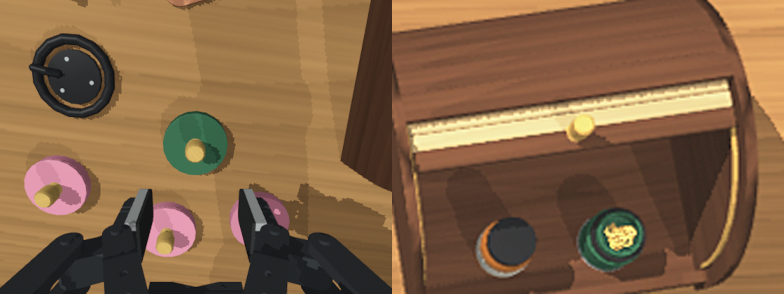

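The knob in the top crop is at px (396.5,125), which would mean q≈1.385. That is too close to 1.38 and suggests the knob slipped in the pads, so I'll push the cover further with closed fingers. While I'm here, I measure the lid in the wrist view.

```bash
cat > lidw.py <<'E'
from fit import *
np.set_printoptions(precision=2,suppress=True)
p=np.load("box.npy");Rz=R.from_euler('z',p[2]).as_matrix()
for n in("wrist","top","scene"):
    i=get_image(n); hsv=cv2.cvtColor(i["image"],cv2.COLOR_RGB2HSV)
    m=cv2.inRange(hsv,(40,60,20),(95,255,255))
    nb,lab,st,ce=cv2.connectedComponentsWithStats(m)
    for k in np.argsort(-st[1:,4])[:2]+1:
        if st[k,4]<150: continue
        h=cv2.convexHull(np.argwhere(lab==k)[:,::-1].astype(np.int32)); mm=np.zeros((420,560),np.uint8); cv2.fillConvexPoly(mm,h,1)
        c=ray(i,ce[k],15)
        f,e=fit([(i,mm.astype(np.float32))],[LIDB],[c[0],c[1],0],0,False) if 0 else fit([(i,mm.astype(np.float32))],LID[:1],[c[0],c[1],0],0,False)
        print(n,st[k],"disc fit",f[:2],round(e,3),"box",(Rz.T@[f[0]-p[0],f[1]-p[1],0])[:2])
    if n=="wrist": print("knob top ray z41",ray(i,(279,214),41))
E
python3 lidw.py
python3 -m crank '[[[-40,0,0,0,0,0],[-80,0,0,0,0,0],[-120,0,0,0,0,0],[-160,20,-4,0,0,0],[-180,55,-14,0,0,0]]]' 0 >/dev/null
python3 -m crank '[[[0,38,-14,0,0,0],[0,76,-28,0,0,0],[0,114,-42,0,0,0],[0,152,-56,0,0,0],[0,190,-66,0,0,0]]]' >/dev/null
python3 -m crank '[[[0,38,-14,0,0,0],[0,76,-28,0,0,0],[0,106,-34,0,0,0],[0,106,-34,0,0,0],[0,106,-34,0,0,0]]]' >/dev/null;python3 where.py
```

```text
wrist [ 233  159   92   91 5723] disc fit [458.45 249.28] 0.029 box [-162.36  351.76]
knob top ray z41 [462.72 249.46  41.  ]
top [404 168  24  24 292] disc fit [ 578.68 -182.45] 0.336 box [-98.53 -91.83]
top [396 167  30  31 207] disc fit [ 568.32 -166.96] 0.211 box [-106.81  -75.14]
scene [ 10  53  20  48 494] disc fit [ 730.17 1041.94] 0.476 box [ 208.81 1103.  ]
scene [392 225  24  22 211] disc fit [ 596.61 -172.04] 0.33 box [-79.41 -83.81]
BOX tcp [-4.460e+01 -1.000e-01  3.101e+02] t 11.13 w -0.2 F [0.4 1.5 0.8] world [620.4 -84.5 310.1]
tool err rotvec (tool axes) [-0.002  0.002  0.001]
```

```bash
python3 -m crank '[[[0,0,9,0,0,0],[30,0,9,0,0,0],[66,0,9,0,0,0],[72,0,9,0,0,0],[72,0,9,0,0,0]]]' >/dev/null;python3 where.py
python3 -m crank '[[[0,0,-8,0,0,0],[0,0,-16,0,0,0],[0,0,-24,0,0,0],[0,0,-30,0,0,0],[0,0,-30,0,0,0]]]' >/dev/null;python3 where.py
python3 -m crank '[[[0,0,-2,0,0,0],[0,0,-4,0,0,0],[0,0,-5,0,0,0],[0,0,-5,0,0,0]]]' >/dev/null;python3 where.py
```

```text
BOX tcp [-55.6   4.4 237.2] t 11.55 w -0.1 F [ 0.8 -0.3  0.4] world [609.  -81.5 237.2]
tool err rotvec (tool axes) [0.005 0.005 0.001]
BOX tcp [-21.4   3.3 240. ] t 11.97 w -0.1 F [-0.4  0.  -0.6] world [643.  -78.2 240. ]
tool err rotvec (tool axes) [ 0.004 -0.002  0.001]
BOX tcp [-18.3   2.9 239.2] t 12.3 w 0.1 F [0.4 0.6 0.3] world [646.1 -78.2 239.2]
tool err rotvec (tool axes) [0.003 0.    0.   ]
```

```bash
for i in 1 2 3; do python3 -m crank '[[[0,0,-2,0,0,0],[0,0,-3,0,0,0],[0,0,-3,0,0,0]]]' >/dev/null;python3 where.py|head -1; done
python3 - <<'E'
from h import *
save(get_image("top"),"t6.png",(340,80,450,165),3.4); save(get_image("wrist"),"w6.png",(140,150,420,420),1.07)
a=cv2.imread("pics/t6.png");b=cv2.imread("pics/w6.png");h=min(len(a),len(b));cv2.imwrite("pics/c6.png",np.hstack([a[:h],b[:h]]))
E
```

```text
BOX tcp [-17.9   2.9 239.2] t 12.55 w 0.1 F [-7.2  0.6  3. ] world [646.5 -78.2 239.2]
BOX tcp [-17.7   2.8 239.2] t 12.8 w -0.2 F [-15.9   2.3   8.4] world [646.7 -78.2 239.2]
BOX tcp [-17.6   2.8 239.2] t 13.05 w -0.4 F [-25.4   2.2  12.2] world [646.8 -78.2 239.2]
```

View pics/c6.png

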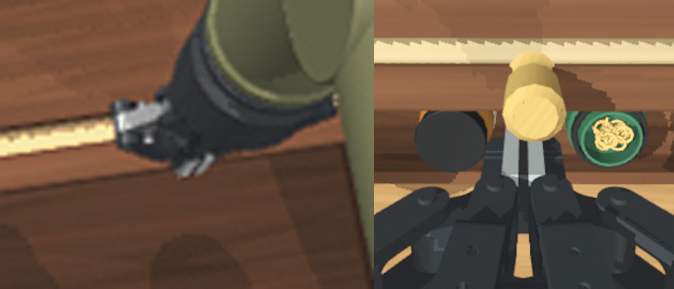

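The fingers stopped dead at 25 N, so the cover is on its upper end stop. Now back to the lid.

```bash
python3 -m crank '[[[0,0,15,0,0,0],[-25,-5,25,0,0,0],[-50,-30,40,0,0,0],[-50,-65,54,0,0,0],[-50,-100,68,0,0,0]]]' >/dev/null
python3 -m crank '[[[0,-38,12,0,0,0],[0,-76,24,0,0,0],[0,-114,36,0,0,0],[0,-152,48,0,0,0],[0,-190,60,0,0,0]]]' 0.6 >/dev/null
python3 -m crank '[[[35,-20,5,0,0,0],[70,-40,10,0,0,0],[105,-54,14,0,0,0],[145,-54,14,0,0,0],[180,-54,14,0,0,0]]]' >/dev/null;
python3 -m crank '[[[25,0,0,0,0,0],[40,0,0,0,0,0],[40,0,0,0,0,0]]]' >/dev/null; python3 where.py
python3 - <<'E'
from h import *
i=get_image("wrist"); save(i,"w7.png",None,1)
print(proj(i,[460,249.3,15]),proj(i,[460,249.3,41]))
E
python3 lidw.py | head -1
```

```text
BOX tcp [-155.1  345.5   65.8] t 14.65 w 51.3 F [-0.   0.1 -0.2] world [466.5 244.   65.8]
tool err rotvec (tool axes) [ 0.004  0.006 -0.001]
[[268.04349463 248.19258406]] [[266.65696319 270.17362497]]
wrist [ 210  188  119  114 9005] disc fit [458.47 249.32] 0.029 box [-162.35  351.8 ]
```

View pics/w7.png

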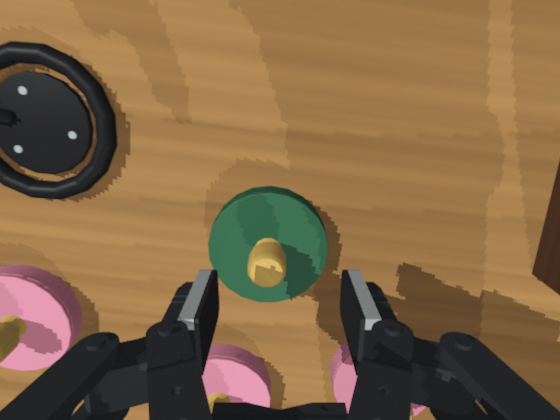

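It is the green lid, with its knob top at (266,272) against a predicted (267,270). I go down and pinch.

```bash
python3 -m crank '[[[12,-6,6,0,0,0],[24,-6,6,0,0,0],[34,-6,6,0,0,0],[38,-6,6,0,0,0],[38,-6,6,0,0,0]]]' >/dev/null; python3 where.py
```

```text
BOX tcp [-159.   351.8   30.2] t 15.27 w 51.4 F [-0.1  0.6 -0.3] world [461.8 249.8  30.2]
tool err rotvec (tool axes) [ 0.003  0.002 -0.001]
```

```bash
python3 -m crank '[[[6,0,2,0,0,0],[12,0,2,0,0,0],[12,0,2,0,0,0]]]' >/dev/null; python3 where.py
python3 -m crank '[[[0,0,0,0,0,0],[0,0,0,0,0,0],[0,0,0,0,0,0],[0,0,0,0,0,0],[0,0,0,0,0,0]]]' 0 60 >/dev/null; python3 where.py
python3 -m crank '[[[-20,0,0,0,0,0],[-40,0,0,0,0,0],[-60,0,0,0,0,0],[-60,0,0,0,0,0],[-60,0,0,0,0,0]]]' >/dev/null; python3 where.py
python3 - <<'E'
from h import *
i=get_image("wrist"); save(i,"w8.png",None,1)
E
```

```text
BOX tcp [-161.1  352.    18.2] t 15.52 w 51.3 F [-0.3 -0.3  0.3] world [459.7 249.7  18.2]
tool err rotvec (tool axes) [ 0.003  0.001 -0.001]
BOX tcp [-160.   352.6   19.7] t 15.93 w 17.7 F [-0.1 -0.7  2.2] world [460.6 250.4  19.7]
tool err rotvec (tool axes) [ 0.003 -0.001  0.   ]
BOX tcp [-159.7  352.5   80. ] t 16.35 w 17.3 F [-0.8 -0.3 -1.2] world [461.  250.3  80. ]
tool err rotvec (tool axes) [ 0.003 -0.002 -0.   ]
```

View pics/w8.png

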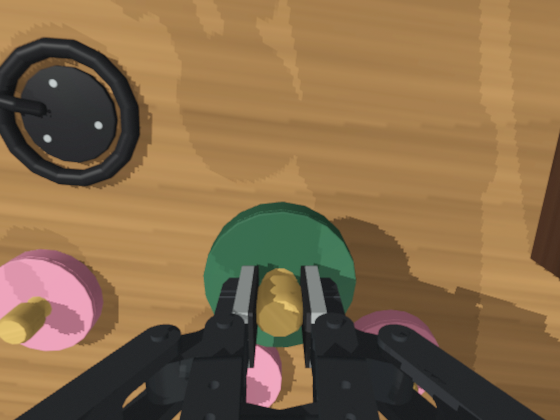

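```bash
cat > lidheld.py <<'E'
from fit import *
np.set_printoptions(precision=2,suppress=True)
p=np.load("box.npy");Rz=R.from_euler('z',p[2]).as_matrix()
i=get_image("wrist"); s=status.state(); t=np.array(s["tool_pos"]); hsv=cv2.cvtColor(i["image"],cv2.COLOR_RGB2HSV)
m=cv2.inRange(hsv,(40,60,20),(95,255,255)); nb,lab,st,ce=cv2.connectedComponentsWithStats(m)
tgt=proj(i,[t+[0,0,-5]])[0]
k=min((k for k in range(1,nb) if st[k,4]>1500),key=lambda k:np.hypot(*(ce[k]-tgt)))
pts=np.argwhere(lab==k)[:,::-1].astype(np.int32); h=cv2.convexHull(pts); mm=np.zeros((420,560),np.uint8); cv2.fillConvexPoly(mm,h,1)
f,e=fit([(i,mm.astype(np.float32))],LID[:1],t[:2].tolist()+[0],t[2]-19.7,False)
print("held lid - tcp, box axes:",(Rz.T@[f[0]-t[0],f[1]-t[1],0])[:2],"err",round(e,3),st[k])
for d in spotter.regions_of(i,"tin_rim")[:2]:
    TIN=[np.r_[circ(36,12),circ(36,62)],np.r_[circ(28.5,62),circ(26.5,78)]]
    m=d["pixels"].astype(np.float32); f,e=fit([(i,m)],TIN,[567,-165,0],0,False); b=(Rz.T@[f[0]-p[0],f[1]-p[1],0])[:2]
    print("tin",round(d["conf"],2),m.sum(),"box",b,"err",round(e,3))
E
python3 lidheld.py
python3 -m crank '[[[-40,0,0,0,0,0],[-80,0,0,0,0,0],[-120,0,0,0,0,0],[-160,0,0,0,0,0],[-200,0,0,0,0,0]]]' >/dev/null
python3 -m crank '[[[0,35,0,0,0,0],[0,70,0,0,0,0],[0,105,0,0,0,0],[0,140,0,0,0,0],[0,175,0,0,0,0]]]' >/dev/null
python3 -m crank '[[[0,35,0,0,0,0],[0,70,0,0,0,0],[0,105,0,0,0,0],[0,140,0,0,0,0],[0,175,0,0,0,0]]]' >/dev/null
python3 -m crank '[[[0,35,5,0,0,0],[0,60,10,0,0,0],[0,70,15,0,0,0],[0,70,15,0,0,0],[0,70,15,0,0,0]]]' >/dev/null
python3 where.py; python3 lidheld.py
python3 - <<'E'
from h import *
save(get_image("wrist"),"w9.png",None,1)
E
```

```text
held lid - tcp, box axes: [-1.82  0.19] err 0.252 [ 204  202  152  112 9216]
BOX tcp [-174.2  -66.5  278.4] t 18.17 w 17.3 F [-0.3  0.3 -1.3] world [ 500.3 -167.   278.4]
tool err rotvec (tool axes) [0.003 0.001 0.002]
held lid - tcp, box axes: [-2.73 -0.88] err 0.273 [ 203  202  153  112 9176]
```

View pics/w9.png

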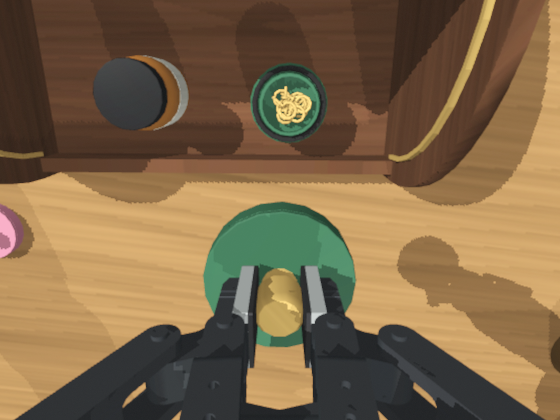

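Wrist view: the lid is held square, spanning columns 203–355. The tin is at (288,103) and the jar at (138,93). That was the twelfth picture, so the rest is numeric. I refine the tin and the held lid from extents.

```bash
cat > ext.py <<'E'
from fit import *
from scipy.optimize import least_squares
np.set_printoptions(precision=2,suppress=True)
p=np.load("box.npy");Rz=R.from_euler('z',p[2]).as_matrix()
TIN=[np.r_[circ(36,12),circ(36,62)],np.r_[circ(28.5,62),circ(26.5,78)]]
def bx(x,y): return (Rz.T@[x-p[0],y-p[1],0])[:2]
i=get_image("wrist"); s=status.state(); t=np.array(s["tool_pos"]); im=i["image"].astype(int)
hsv=cv2.cvtColor(i["image"],cv2.COLOR_RGB2HSV); m=cv2.inRange(hsv,(40,60,20),(95,255,255))
nb,lab,st,ce=cv2.connectedComponentsWithStats(m); tg=proj(i,[t])[0]
k=min((k for k in range(1,nb) if st[k,4]>1500),key=lambda k:np.hypot(*(ce[k]-tg)))
obs=np.array([st[k,0]-.5,st[k,0]+st[k,2]-.5,st[k,1]-.5])
def pred(v):
    u=np.vstack([proj(i,P+[v[0],v[1],v[2]]) for P in LID[:1]]); return np.array([u[:,0].min(),u[:,0].max(),u[:,1].min()])
o=least_squares(lambda v:pred(v)-obs,[t[0],t[1],t[2]-19.7])
print("lid-tcp box",bx(*o.x[:2])-bx(*t[:2]),"dz",o.x[2]-t[2])
o2=least_squares(lambda v:pred([v[0],v[1],t[2]-19.7])-obs,t[:2]); print(" z fixed:",bx(*o2.x)-bx(*t[:2]),o2.fun)
# tin
g=((im[...,1]>=im[...,0]*.97)).astype(np.uint8); g=cv2.morphologyEx(g,cv2.MORPH_OPEN,np.ones((3,3)))
c=proj(i,[567.5,-164.7,62])[0]; nb,lab,st,ce=cv2.connectedComponentsWithStats(g)
k=min((k for k in range(1,nb) if st[k,4]>300),key=lambda k:np.hypot(*(ce[k]-c)))
mm=np.zeros((420,560),np.uint8); cv2.fillConvexPoly(mm,cv2.convexHull(np.argwhere(lab==k)[:,::-1].astype(np.int32)),1)
f,e=fit([(i,mm.astype(np.float32))],TIN,[567,-165,0],0,False); print("tin",st[k],"world",f[:2],"box",bx(*f[:2]),"err",round(e,3))
for q in("tin_rim",):
    for d in spotter.regions_of(i,q)[:2]:
        f,e=fit([(i,d["pixels"].astype(np.float32))],TIN,[567,-165,0],0,False); print(" net",d["conf"],bx(*f[:2]),e)
E
python3 ext.py
```

```text
lid-tcp box [-3.01  0.53] dz -21.92161835311134
 z fixed: [-2.4   0.53] [-1.05  1.06  0.15]
tin [ 250   63   77   80 3612] world [ 566.52 -164.89] box [-108.33  -72.85] err 0.021
 net 0.72 [-108.33  -73.11] 0.04747533053159714
```

```bash
python3 -m crank '[[[0,3,-30,0,0,0],[0,7,-60,0,0,0],[30,7,-68,0,0,0],[70,7,-68,0,0,0],[90,7,-68,0,0,0]]]' >/dev/null
python3 -m crank '[[[15,0,0,0,0,0],[30,0,0,0,0,0],[45,0,0,0,0,0],[45,0,0,0,0,0],[45,0,0,0,0,0]]]' >/dev/null
python3 where.py; python3 ext.py|head -2
```

```text
BOX tcp [-106.3  -73.4  143.9] t 19.25 w 17.7 F [ 0.1 -0.1 -0.9] world [ 568.6 -165.2  143.9]
tool err rotvec (tool axes) [0.004 0.001 0.001]
lid-tcp box [16.77  0.55] dz -28.608716786690962
 z fixed: [18.1   0.54] [-4.29  4.31  0.6 ]
```

```bash
python3 -m crank '[[[12,0,-0.4,0,0,0],[24,0,-0.4,0,0,0],[36,0,-0.4,0,0,0],[38,0,-0.4,0,0,0],[38,0,-0.4,0,0,0]]]' >/dev/null
python3 where.py
for i in 1 2 3; do python3 -m crank '[[[2,0,0,0,0,0],[4,0,0,0,0,0],[4,0,0,0,0,0]]]' >/dev/null; python3 where.py|head -1; done
```

```text
BOX tcp [-107.   -74.   104.3] t 19.77 w 17.5 F [ 0.2  0.7 -0.4] world [ 568.  -165.8  104.3]
tool err rotvec (tool axes) [0.003 0.003 0.002]
BOX tcp [-105.6  -74.4  102.3] t 20.02 w 17.5 F [-0.1 -1.1 -0.8] world [ 569.4 -166.1  102.3]
BOX tcp [-105.9  -74.4   98. ] t 20.27 w 17.4 F [ 0.2 -0.3 -0.4] world [ 569.1 -166.1   98. ]
BOX tcp [-106.   -74.3   93.8] t 20.52 w 17.3 F [-0.2 -0.5 -1.3] world [ 569.  -166.    93.8]
```

```bash
for i in 1 2 3 4; do python3 -m crank '[[[1,-0.2,0,0,0,0],[2,-0.2,0,0,0,0],[2,-0.2,0,0,0,0]]]' >/dev/null; python3 where.py|head -1; done
```

```text
BOX tcp [-105.8  -74.1   92.1] t 20.77 w 17.6 F [ 0.3 -0.2 -0.2] world [ 569.2 -165.8   92.1]
BOX tcp [-105.5  -74.2   91.3] t 21.02 w 17.5 F [-1.   0.2  5.2] world [ 569.5 -165.9   91.3]
BOX tcp [-105.5  -74.1   89.6] t 21.27 w 17.8 F [-3.5 -0.1  6.3] world [ 569.5 -165.8   89.6]
BOX tcp [-105.5  -74.2   87.6] t 21.52 w 17.6 F [-3.  -1.   6.9] world [ 569.5 -165.8   87.6]
```

```bash
for i in 1 2 3; do python3 -m crank '[[[1,0,0,0,0,0],[1.5,0,0,0,0,0],[1.5,0,0,0,0,0]]]' >/dev/null; python3 where.py; done
```

```text
BOX tcp [-105.5  -74.2   86.2] t 21.77 w 17.6 F [-2.8  0.3  6.4] world [ 569.5 -165.8   86.2]
tool err rotvec (tool axes) [ 0.003 -0.    -0.001]
BOX tcp [-105.5  -74.2   85.6] t 22.02 w 17.8 F [-3.9  1.7 11.6] world [ 569.5 -165.8   85.6]
tool err rotvec (tool axes) [ 0.003 -0.    -0.002]
BOX tcp [-105.3  -74.3   85.6] t 22.27 w 17.4 F [-8.5  2.3 19.1] world [ 569.7 -165.9   85.6]
tool err rotvec (tool axes) [ 0.003 -0.    -0.002]
```

Hard stop at TCP 85.6 after 6 mm of collar travel, at 19 N, so it is home. I release, then press the knob top with closed fingers as a check.

```bash
python3 -m crank '[[[-1.5,0,0,0,0,0],[-1.5,0,0,0,0,0],[-1.5,0,0,0,0,0]]]' >/dev/null; python3 where.py|head -1
python3 -m crank '[[[0,0,0,0,0,0],[0,0,0,0,0,0],[0,0,0,0,0,0],[0,0,0,0,0,0],[0,0,0,0,0,0]]]' 0.5 >/dev/null; python3 where.py|head -1
python3 -m crank '[[[-10,0,0,0,0,0],[-25,0,0,0,0,0],[-40,0,0,0,0,0],[-40,0,0,0,0,0]]]' >/dev/null; 
python3 -m crank '[[[0,-1,2.5,0,0,0],[0,-1,2.5,0,0,0],[0,-1,2.5,0,0,0],[0,-1,2.5,0,0,0],[0,-1,2.5,0,0,0]]]' 0 >/dev/null; python3 where.py
python3 -m crank '[[[10,0,0,0,0,0],[15,0,0,0,0,0],[15,0,0,0,0,0]]]' >/dev/null; python3 where.py|head -1
```

```text
BOX tcp [-105.4  -74.2   85.6] t 22.52 w 17.5 F [-4.4  1.3 12.3] world [ 569.6 -165.8   85.6]
BOX tcp [-105.8  -73.5   82.9] t 22.93 w 42.4 F [-0.1 -0.6  0.2] world [ 569.1 -165.2   82.9]
BOX tcp [-108.7  -72.5  122.6] t 23.68 w 0.2 F [-0.2 -0.3  0.3] world [ 566.2 -164.5  122.6]
tool err rotvec (tool axes) [0.003 0.001 0.001]
BOX tcp [-108.4  -72.5  107.4] t 23.93 w -0.3 F [-0.4  0.2  0.5] world [ 566.4 -164.5  107.4]
```

```bash
for i in 1 2 3 4; do python3 -m crank '[[[1,0,0,0,0,0],[1,0,0,0,0,0]]]' >/dev/null; python3 where.py|head -1; done
```

```text
BOX tcp [-108.3  -72.5  107.1] t 24.1 w 0.1 F [-1.1 -0.2  2.3] world [ 566.5 -164.5  107.1]
BOX tcp [-108.3  -72.6  107.1] t 24.27 w -0.2 F [-2.7  0.4  7.5] world [ 566.6 -164.6  107.1]
BOX tcp [-108.2  -72.6  107. ] t 24.43 w 0.3 F [-4.9  1.7 13.3] world [ 566.6 -164.6  107. ]
BOX tcp [-108.1  -72.6  106.9] t 24.6 w 0.1 F [-6.   1.8 18.1] world [ 566.7 -164.6  106.9]
```

The knob top is solid at z=107.0, exactly the fully-home height (78+19+10). Now I go back to the cover knob.

```bash
python3 -m crank '[[[-35,0,0,0,0,0],[-75,0,0,0,0,0],[-115,0,0,0,0,0],[-155,0,0,0,0,0],[-190,0,0,0,0,0]]]' >/dev/null
python3 ext.py | grep -v lid
python3 - <<'E'
from fit import *
p=np.load("box.npy");Rz=R.from_euler('z',p[2]).as_matrix()
i=get_image("wrist")
for n,P in(("home",LID),):
  for d in spotter.regions_of(i,"lid_knob")[:2]:
    m=d["pixels"].astype(np.float32)
    for z0 in(66,72):
        f,e=fit([(i,m)],LID,[566.5,-164.9,0],z0,False); print("lid on tin z0",z0,m.sum(),(Rz.T@[f[0]-p[0],f[1]-p[1],0])[:2],e)
E
python3 -m crank '[[[0,-22,-34,0,0,0],[0,-44,-68,0,0,0],[0,-66,-102,0,0,0],[0,-73,-113,0,0,0],[0,-73,-113,0,0,0]]]' 0.6 >/dev/null
python3 -m crank '[[[0,0,0,0,0,0],[0,0,0,0,0,0]]]' >/dev/null; python3 where.py
```

```text
z fixed: [24.54  0.68] [-50.21  50.04   7.36]
tin [ 245  129   71   79 4030] world [ 565.21 -165.5 ] box [-109.71  -73.29] err 0.083
 net 0.94 [-103.84  -70.99] 7.689334392547607
 net 0.48 [  8.98 146.68] 0.9326396584510803
lid on tin z0 66 1517.0 [-540.50577769   41.47001131] 1.0
lid on tin z0 72 1517.0 [-540.50577769   41.47001131] 1.0
lid on tin z0 66 3708.0 [-107.42855191  -74.33287127] 0.025536002591252327
lid on tin z0 72 3708.0 [-106.14878203  -74.27256102] 0.04987527057528496
BOX tcp [  3.3  -0.5 292.4] t 25.8 w 51.0 F [ 0.4 -0.2 -0.2] world [668.  -78.8 292.4]
tool err rotvec (tool axes) [ 0.002  0.003 -0.   ]
```

The lid-on-tin silhouette fits the home height better (2.6 % against 5.0 % error when 6 mm high). Its centre is within about 1.6 mm of the tin. I pinch the cover knob.

```bash
python3 -m crank '[[[25,0,-2,0,0,0],[45,0,-2,0,0,0],[57,0,-2,0,0,0],[60,0,-2,0,0,0],[60,0,-2,0,0,0]]]' >/dev/null; python3 where.py|head -1
python3 -m crank '[[[0,0,0,0,0,0],[0,0,0,0,0,0],[0,0,0,0,0,0],[0,0,0,0,0,0],[0,0,0,0,0,0]]]' 0 60 >/dev/null; python3 where.py
```

```text
BOX tcp [  5.3  -0.5 233.4] t 26.22 w 51.4 F [-0.1 -0.3  0.7] world [670.  -78.5 233.4]
BOX tcp [  7.1  -1.  236.3] t 26.63 w 19.8 F [-0.5 -4.5  4.5] world [671.8 -78.8 236.3]
tool err rotvec (tool axes) [ 0.002 -0.003 -0.003]
```

```bash
python3 -m crank '[[[-1,0,16,0,0,0],[0.5,0,31.9,0,0,0],[3.1,0,47.7,0,0,0],[7,0,63.2,0,0,0],[12.1,0,78.4,0,0,0]]]' >/dev/null; python3 where.py|head -1
python3 -m crank '[[[6.3,0,14.7,0,0,0],[13.8,0,28.8,0,0,0],[22.4,0,42.4,0,0,0],[32,0,55.1,0,0,0],[42.6,0,67.1,0,0,0]]]' >/dev/null; python3 where.py
python3 -m crank '[[[0,0,0,0,0,0],[0,0,0,0,0,0]]]' >/dev/null; python3 where.py|head -1
```

```text
BOX tcp [-68.6  -0.9 225.5] t 27.05 w 19.8 F [ 5.9 -3.6  6.5] world [596.7 -88.4 225.5]
BOX tcp [-138.3   -0.9  184.2] t 27.47 w 19.5 F [-8.7 -1.6 20.4] world [527.6 -97.4 184.2]
tool err rotvec (tool axes) [ 0.003 -0.004 -0.005]
BOX tcp [-141.6   -0.9  181.3] t 27.63 w 19.7 F [-11.9  -1.3  13.3] world [524.3 -97.8 181.3]
```

```bash
python3 -m crank '[[[9,0,13.1,0,0,0],[21.4,0,23.2,0,0,0],[34.6,0,32.3,0,0,0],[48.4,0,40.3,0,0,0],[62.9,0,47.2,0,0,0]]]' >/dev/null; python3 where.py|head -1
python3 -m crank '[[[14.9,0,5.7,0,0,0],[30.3,0,10.2,0,0,0],[46,0,13.5,0,0,0],[46,0,13.5,0,0,0]]]' >/dev/null; python3 where.py
```

```text
BOX tcp [-188.3   -0.8  117.5] t 28.05 w 20.0 F [-9.  -2.2  8.5] world [ 477.9 -103.7  117.5]
BOX tcp [-204.    -0.8   67.8] t 28.38 w 19.6 F [-6.9 -4.9 -0.8] world [ 462.3 -105.7   67.8]
tool err rotvec (tool axes) [ 0.002  0.007 -0.   ]
```

```bash
for i in 1 2 3 4 5; do python3 -m crank '[[[2,0,0,0,0,0],[3,0,0,0,0,0],[3,0,0,0,0,0]]]' >/dev/null; python3 where.py|head -1; done
```

```text
BOX tcp [-204.3   -0.8   66.4] t 28.63 w 19.9 F [-10.1  -3.8   2.7] world [ 462.1 -105.7   66.4]
BOX tcp [-204.8   -0.8   63.3] t 28.88 w 19.5 F [-12.3  -4.    4.1] world [ 461.6 -105.8   63.3]
BOX tcp [-205.3   -0.8   60.2] t 29.13 w 19.4 F [-11.5  -3.2   3. ] world [ 461.1 -105.8   60.2]
BOX tcp [-205.6   -0.8   57. ] t 29.38 w 19.6 F [-13.3  -3.3   2.7] world [ 460.8 -105.9   57. ]
BOX tcp [-205.9   -0.7   53.9] t 29.63 w 19.5 F [-12.8  -3.4   2.9] world [ 460.5 -105.9   53.9]
```

```bash
for i in 1 2 3; do python3 -m crank '[[[2,0,0,0,0,0],[3,0,0,0,0,0],[3,0,0,0,0,0]]]' >/dev/null; python3 where.py|head -1; done
python3 - <<'E'
from h import *
p=np.load("box.npy");Rz=R.from_euler('z',p[2]).as_matrix()
i=get_image("wrist"); hsv=cv2.cvtColor(i["image"],cv2.COLOR_RGB2HSV)
m=cv2.inRange(hsv,(18,120,120),(35,255,255)); nb,lab,st,ce=cv2.connectedComponentsWithStats(m)
for k in np.argsort(-st[1:,4])[:4]+1: print(st[k],ce[k].round(0))
for q in(0,.1,.2): print(q,proj(i,Rz@np.array([-200*np.cos(.105+q),0,45+200*np.sin(.105+q)])+[p[0],p[1],0]))
E
```

```text
BOX tcp [-206.1   -0.8   50.8] t 29.88 w 19.7 F [-13.4  -4.4   2.7] world [ 460.3 -105.9   50.8]
BOX tcp [-206.2   -0.8   49.8] t 30.13 w 20.0 F [-20.6  -1.1  20.2] world [ 460.3 -106.    49.8]
BOX tcp [-205.7   -0.8   49.2] t 30.38 w 20.1 F [-26.8   1.8  40.3] world [ 460.7 -105.9   49.2]
[ 251  249   56   95 4464] [278. 296.]
[534   0  17  11  64] [542.   3.]
[104 340   7   4   9] [107. 342.]
[295 256   4   4   5] [296. 258.]
0 [[277.07635652 292.88524502]]
0.1 [[276.8834215 317.1592351]]
0.2 [[276.61942011 343.80306722]]
```

Hard stop at the bottom, with the knob blob at (278,296) against a predicted (277,293) for q=0. I release and withdraw upwards.

```bash
python3 -m crank '[[[-1,0,1,0,0,0],[-2,0,2,0,0,0],[-2,0,2,0,0,0]]]' >/dev/null; python3 where.py|head -1
python3 -m crank '[[[0,0,0,0,0,0],[0,0,0,0,0,0],[0,0,0,0,0,0],[0,0,0,0,0,0]]]' 0.6 >/dev/null; python3 where.py|head -1
python3 -m crank '[[[-20,0,0,0,0,0],[-50,0,0,0,0,0],[-80,0,0,0,0,0],[-110,0,0,0,0,0],[-150,0,0,0,0,0]]]' >/dev/null; python3 where.py
cat > cov.py <<'E'
from h import *
p=np.load("box.npy");Rz=R.from_euler('z',p[2]).as_matrix()
for n in("wrist","top","scene"):
    i=get_image(n); hsv=cv2.cvtColor(i["image"],cv2.COLOR_RGB2HSV)
    pr=[proj(i,Rz@np.array([-200*np.cos(.105+q),0,45+200*np.sin(.105+q)])+[p[0],p[1],0])[0] for q in(0,.05,.1)]
    m=cv2.inRange(hsv,(15,130,110),(35,255,255)); nb,lab,st,ce=cv2.connectedComponentsWithStats(m)
    ks=sorted((k for k in range(1,nb) if st[k,4]>15),key=lambda k:np.hypot(*(ce[k]-pr[0])))[:2]
    print(n,np.round(pr,1).tolist(),[(st[k].tolist(),ce[k].round(1).tolist()) for k in ks])
E
python3 cov.py
```

```text
BOX tcp [-205.6   -0.8   49.4] t 30.68 w 19.7 F [-14.8  -1.6  16.4] world [ 460.8 -105.9   49.4]
BOX tcp [-201.2    0.6   48.7] t 31.02 w 51.2 F [0.2 0.3 0. ] world [ 465.  -103.9   48.7]
BOX tcp [-202.7    1.1  198.5] t 31.43 w 51.2 F [ 1.4 -1.2  0.3] world [ 463.4 -103.7  198.5]
tool err rotvec (tool axes) [0.004 0.003 0.002]
wrist [[280.9, 192.2], [280.9, 194.2], [281.0, 195.6]] [([0, 158, 560, 255, 97480], [274.1, 264.4]), ([408, 278, 7, 6, 18], [411.2, 280.6])]
top [[391.5, 221.9], [392.4, 221.0], [393.3, 219.8]] [([276, 261, 7, 7, 41], [279.1, 263.9]), ([33, 38, 527, 382, 104090], [250.3, 236.2])]
scene [[370.4, 265.8], [371.2, 264.2], [372.0, 262.4]] [([309, 169, 7, 35, 62], [311.5, 185.3]), ([254, 269, 6, 7, 35], [256.6, 272.2])]
```

I'll do a mechanical check: with closed fingers on top of the knob, contact should come at z≈77 when q=0 (0.045 rad would be 86).

```bash
python3 -m crank '[[[30,1,-2.5,0,0,0],[60,1,-2.5,0,0,0],[90,1,-2.5,0,0,0],[105,1,-2.5,0,0,0],[105,1,-2.5,0,0,0]]]' 0 >/dev/null; python3 where.py|head -1
for i in 1 2 3 4 5 6; do python3 -m crank '[[[1.5,0,0,0,0,0],[3,0,0,0,0,0],[3,0,0,0,0,0]]]' >/dev/null; python3 where.py|head -1; done
```

```text
BOX tcp [-202.8    0.9   88.9] t 32.0 w 0.6 F [-0.3  0.2 -0.5] world [ 463.4 -103.8   88.9]
BOX tcp [-198.3   -1.1   91.6] t 32.25 w 0.4 F [0.3 1.3 0.8] world [ 468.1 -105.2   91.6]
BOX tcp [-199.    -1.1   88. ] t 32.5 w 0.1 F [0.6 0.3 0.1] world [ 467.4 -105.3   88. ]
BOX tcp [-199.4   -0.9   84.4] t 32.75 w -0.0 F [-0.8 -0.6 -0.5] world [ 467.  -105.2   84.4]
BOX tcp [-199.4   -0.8   81.3] t 33.0 w -0.3 F [-0.6 -0.8  0.3] world [ 467.  -105.2   81.3]
BOX tcp [-199.4   -0.8   78.3] t 33.25 w -0.1 F [-0.5 -0.1  0.3] world [ 467.  -105.1   78.3]
BOX tcp [-199.   -1.   77.] t 33.5 w -0.2 F [-4.3  1.5  9.5] world [ 467.4 -105.2   77. ]
```

Contact came at exactly 77.0 and was stiff, so the cover is fully down. I withdraw and do a last check.

```bash
python3 -m crank '[[[-30,0,0,0,0,0],[-70,0,0,0,0,0],[-110,0,0,0,0,0],[-150,0,0,0,0,0],[-150,0,0,0,0,0]]]' >/dev/null
python3 -m crank '[[[0,30,10,0,0,0],[0,60,20,0,0,0],[0,90,20,0,0,0],[0,120,20,0,0,0],[0,150,20,0,0,0]]]' >/dev/null
python3 -m crank '[[[0,30,0,0,0,0],[0,60,0,0,0,0],[0,60,0,0,0,0],[0,60,0,0,0,0],[0,60,0,0,0,0]]]' >/dev/null; python3 where.py
python3 - <<'E'
from h import *
i=get_image("top")
for q in("ring_handle","escutcheon","rim_lock","hook_a"): print(q,[np.round(d["xyz"]).tolist() for d in spotter.look_for(i,q)[:2]])
s=status.state(); print(s["time_s"],np.abs(s["qvel"]).max())
print(r.finish_job())
E
```

```text
BOX tcp [-218.3 -210.2  225.1] t 34.75 w 0.3 F [-0.2  0.5  1. ] world [ 475.1 -315.2  225.1]
tool err rotvec (tool axes) [0.003 0.    0.001]
ring_handle [[512.0, 380.0, 6.0]]
escutcheon [[608.0, 266.0, 4.0]]
rim_lock [[656.0, 444.0, 26.0]]
hook_a [[355.0, 493.0, 8.0], [511.0, 554.0, 8.0]]
35.0 0.0047349711819902615
the job is handed in; nothing more can be done
None
```

I rolled the cover up, pressed the green lid home on the tin, rolled the cover down again, and handed the job in at 35.0 s. No verdict was reported.

- **Cover up:** after the first pull, the picture put the cover at only about 1.385 rad. I pushed the knob again with closed fingers until it stopped dead at 25 N, which I took as the end stop.
- **Lid on the tin:** the collar went down about 6 mm at 5–7 N, then the lid stopped hard. Pressed again with closed fingers, its knob top stood at 107.0 mm, the height expected when fully home. The camera fit also favoured home (2.6 % error against 5.0 % for 6 mm high). It put the lid's centre within about 2 mm of the tin's. The networks' own tin readings with the lid on were unusable, so I left them out.
- **Cover down:** it came to a hard stop, and pressing the knob from above met it at 77.0 mm, as expected for fully down. The colour-based camera check of the cover found no knob, so this rests on touch alone.
- **Other hardware:** the ring handle, escutcheon, rim lock and one cup hook read within about 3 mm of where they started. The other hook had only one low-confidence reading at the start, which it matches within 1 mm. The jar could not be seen once the cover was down; nothing was seen to touch it.
- **Forces and arm:** the largest wrist reading was about 49 N, while pressing the gripped cover knob onto its lower stop. The arm ended clear of everything.

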